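Feel along a ground weld bead

TASK

Check the weld for rough spots: with the fingers shut and pointing straight down, run the fingertips along the top of the raised weld bead on the plate, touching it lightly all the way, from the end nearer the plate's round boss to the far end, then lift clear. The plate lies loose in a sprung cradle: do not press so hard that the cradle goes down to its stop, do not lift the plate or push it out of its place, and leave the sander, the stack of discs and the air coupler where they are.

Things in the scene. Friction and masses are not known exactly. Their poses are not given: they have to be found in the camera images.
- plate: Dark grey primed metal plate 210 x 130 x 8 mm, about 0.4 kg, lying loose and level in the sprung cradle with 1.5 mm play all round. Origin: centre of its underside; x along its length, y across it, z up. A round boss (22 mm across, 10 mm tall) stands on it near one corner, at x = -82, y = -42 mm.
- bead: The raised weld bead: one bright bare-metal, smooth S-shaped ridge on the plate's top, 10 mm wide, round-backed, its crest 5 mm above the plate. It runs along the plate from x = -85, y = +30 mm (the end at the boss's end of the plate, 70 mm from the boss) to x = +85, y = -30 mm, about 180 mm along the curve: y = 30 mm * cos(pi (x + 85) / 170). Same origin and axes as the plate.
- bead_0 (a point): Point 0 of 6 spaced evenly (about 33 mm apart) along the crest of the bead, 8 mm in from the end by the boss (the starting end). At rest it is 56 mm above the table.
- bead_1 (a point): Point 1 of 6 spaced evenly (about 33 mm apart) along the crest of the bead. At rest it is 56 mm above the table.
- bead_2 (a point): Point 2 of 6 spaced evenly (about 33 mm apart) along the crest of the bead. At rest it is 56 mm above the table.
- bead_3 (a point): Point 3 of 6 spaced evenly (about 33 mm apart) along the crest of the bead. At rest it is 56 mm above the table.
- bead_4 (a point): Point 4 of 6 spaced evenly (about 33 mm apart) along the crest of the bead. At rest it is 56 mm above the table.
- bead_5 (a point): Point 5 of 6 spaced evenly (about 33 mm apart) along the crest of the bead, 8 mm in from the finishing end, farthest from the boss. At rest it is 56 mm above the table.
- cradle (a joint): How far the plywood cradle with the plate in it is pushed down on its springs, m: 0 at rest (up), 0.012 at its stop. It stays level. It begins to sink at a downward push of about 2 N and then takes about 0.5 N more per mm, so about 4 to 5 N at 5 mm and about 8 N at the stop.
- nest (a point): Centre of the cradle's inner floor, 43 mm above the table at rest; axes as the foot's. Cradle outside 230 x 150 mm; its rim, 8.5 mm wide, ends 3 mm below the plate's top.
- foot: Fixed dark steel foot under the cradle, 250 x 170 x 14 mm, bolted down. Origin: centre of its underside; axes parallel to the plate's.
- discs: Bystander: a stack of round sanding discs, 125 mm across, 10 mm tall, lying loose on the table beside the foot. Origin: centre of its underside.
- sander: Bystander: a palm sander standing loose on its 118 mm round pad, 90 mm tall, its hose stub reaching 110 mm out along its x axis at 45 mm height. Origin: centre of its underside.
- coupler: Bystander: a small brass air coupler standing upright on the table, 24 mm across, 45 mm tall. Origin: centre of its underside.
Mind the look-alikes: they are no part of the job. There is more than one size of the plate; the one meant has the size given above.

How it is judged (in metres and radians):
On the way, in this order (a step that is already met when the one before it is completed fails the run):
1. the fingertips touch the bead at point 1 of 6 from the boss's end (shut fingers over it, within 14 mm) (horizontal distance between the grasp point and bead_0 below 0.014 m and contact force between the fingers and bead above 0.3 N), for 0.04 s.
2. the fingertips touch the bead at point 2 of 6 from the boss's end (shut fingers over it, within 14 mm) (horizontal distance between the grasp point and bead_1 below 0.014 m and contact force between the fingers and bead above 0.3 N), for 0.04 s.
3. the fingertips touch the bead at point 3 of 6 from the boss's end (shut fingers over it, within 14 mm) (horizontal distance between the grasp point and bead_2 below 0.014 m and contact force between the fingers and bead above 0.3 N), for 0.04 s.
4. the fingertips touch the bead at point 4 of 6 from the boss's end (shut fingers over it, within 14 mm) (horizontal distance between the grasp point and bead_3 below 0.014 m and contact force between the fingers and bead above 0.3 N), for 0.04 s.
5. the fingertips touch the bead at point 5 of 6 from the boss's end (shut fingers over it, within 14 mm) (horizontal distance between the grasp point and bead_4 below 0.014 m and contact force between the fingers and bead above 0.3 N), for 0.04 s.
6. the fingertips touch the bead at point 6 of 6 from the boss's end (shut fingers over it, within 14 mm) (horizontal distance between the grasp point and bead_5 below 0.014 m and contact force between the fingers and bead above 0.3 N), for 0.04 s.
At the end, for the whole second after the job is handed in: The bead has been touched at all six points in order, and the plate lies at rest in its cradle (within 5 mm sideways, 3 mm up, level), with the cradle up again (within 2 mm) (value of joint cradle below 0.002 m and horizontal distance between plate and nest below 0.005 m and z of plate in the frame of nest below 0.003 m and angle between plate's own z axis and vertical below 0.03 rad and linear speed of plate below 0.02 m/s).
It fails at once if the cradle is pushed down to its stop (more than 11 mm) (value of joint cradle above 0.011 m).
It fails at once if the plate is lifted more than 5 mm from its cradle (z of plate in the frame of nest above 0.005 m).
It fails at once if the plate is pushed out of its place by more than 6 mm (horizontal distance between plate and nest above 0.006 m).
It fails at once if the sander, the stack of discs or the air coupler is moved by more than 15 mm (distance of any of discs, sander, coupler from where it was at the start of the episode above 0.015 m).
It also fails if it takes over 38 s, if anything falls off the work surface, if the arm or the gripper's body presses on something with over 40 N, if the wrist force passes 120 N, or if a joint passes its speed limit or range.

ROBOT

A 6-joint arm with a two-finger parallel gripper is mounted at the origin on the work surface. World frame = base frame: x ahead of the robot, y to its left, z up, the work surface at z = 0. Lengths are in mm, angles in degrees, forces in N, time in s.
With the tool pointing down it reaches from about 300 to 850 mm from the base axis. Payload 4.2 kg.
Tool frame: the origin (TCP) lies midway between the tips of the shut fingers; the grasp point (between the pads) lies 19 mm behind it (env.grasp_offset is the distance from the TCP to the grasp point, in mm); z points along the fingers, y is the line along which they close (so a half turn about z gives the same grasp; the last joint's range is limited). The gripper opens to 91 mm and grips with 3 to 60 N. Pads are 32 mm wide; open, the fingers measure 118 mm over their backs; the gripper's body (76 mm by 178 mm) begins 60 mm behind the grasp point.
Start: joints at [-64.171, 18.312, 89.639, -0, 72.044, -1.146], TCP at [260.825, -512.458, 213.976] pointing down, gripper open.
Joint ranges: [-177.97, 177.97], [-48.28, 115.42], [12.27, 149.76], [-77.06, 257.06], [2.81, 150.46], [-146.56, 146.56]. Speed limits (degrees/s): [147.25, 147.25, 180, 180, 180, 180].

INTERFACE

Orientations are given as [roll, pitch, yaw] about the fixed x, y, z axes, in that order (R = Rz(yaw) Ry(pitch) Rx(roll)).
In Python, from workcell import env, optics gives the robot as it stands. The module is installed in compiled form; this text tells all that it offers.
- The arm moves only by the tool send_rows, never from a script. Its argument "targets" is a list that holds one entry, the list of rows, each a list of 7 numbers: the turn, a rotation vector about the world's x, y, z scaled (see below), then the shift along the world's x, y, z scaled (see below), then the closure, from -1 (fully open) to 1 (shut). In form: [[[rx, ry, rz, x, y, z, gripper], ...]]. A call has 1 to 12 rows; each row shifts and turns the commanded pose from where the row before left it; what a row does not reach is not made up. The controller multiplies each number of a shift by 0.2 m and each number of a turn by pi/2 rad. A row lasts 1/10 s, in which the tool goes at most 50 mm and 8.59 degrees, less where a joint would pass 70% of its speed; a pose out of reach is approached as far as the arm can. A call with a number of a shift or a turn outside -1 to 1 is refused whole. A call with a gripper value outside its range is refused whole. The fingers move at their own pace and stop on an object; "grip_force" is the grip in N (left out, the last holds). Time passes only in rows, so rows that do not move let the fingers close. It gives the time, the measured TCP pose, the force, the opening and the grip force at its end, in the units of the state.
- env.state(): the state, without advancing time (a new reading comes with each control period).
- optics.grab_frame(name): name is "scene" or "top" or "wrist"; returns (picture, depth): 400x640x3 uint8, red, green, blue; 400x640 float32, mm along the optical axis (not along the pixel's ray), 0 where there is no reading.
- optics.camera_info(name): a dict with "camera_matrix" (3x3 intrinsics, pixels), "R" (3x3) and "t" (3): a world point X has camera coordinates R X + t; the wrist camera has in their place "mount" (4x4, takes a point from camera to tool coordinates, whose origin is the TCP and whose axes are the flange's). Camera axes: x right, y down, z forward; pixel columns grow to the right and rows downward; lengths in mm; the calibration is good to about 2 mm. A picture is of the moment at which its call begins: read the wrist's pose just before it. camera_info takes no time and is no camera call.
- env.job_done(): hands the job in; it is judged then, once.
Trained networks look in the newest picture that a camera, given by its name, has taken for a name from the list of things; names that differ only in an ending like _2 or _b are one class to them, and where a whole thing is asked for, a point or a joint stands for the part that bears it (a point fixed in the world has none). Each returns a list of dicts, best first, with "conf" (0 to 1); they miss things now and then, are a little off and sometimes report something else, mostly with a low value. They report only what shows in the picture. A call takes as long as a camera call. They do not tell look-alikes from the thing itself.
- optics.silhouettes(camera, name): "mask" (400x640 bool, what is visible of it) and "at" ([column, row] in pixels, amid what is visible of it).
- optics.place_of(camera, name): "at" ([column, row] in pixels: a listed point, or the origin of a listed thing).
The state is a dict: "time_s": time; "qpos": joint angles; "qvel": joint speeds; "effort": joint torques, N m; "ee_pos": TCP position; "ee_rot": TCP orientation; "force": force on the tool from outside, world axes, zero at the start; "torque": the same for the moment, N m; "gripper_width": finger opening in mm; "gripper_force": force on a finger pad.
Only numpy, scipy, OpenCV 4.12 (cv2) and the standard library are available. Lean on these libraries where they do the work, as an engineer would, in place of code of your own. Each camera call takes 0.05 s, during which the arm holds its last target. There are 200 camera calls.

## Working session

There is one attempt and no reset: what is moved stays moved. The work goes in short steps, Python scripts to look and compute and a tool call to move; the robot and the scene stay as the last step left them, time stands still between calls to the robot, and variables do not carry over. Pictures are saved under pics/ and viewed, at most 10 in all, crops included, and the job is handed in when it is done.

Besides the shell and the picture viewer there is one more tool, called after "Emit:" by a JSON object that holds its "fn" and its "kwargs", one argument or row to a line. send_rows: Moves the arm, as the interface text tells. Its arguments: {"type":"object","properties":{"targets":{"type":"array"},"grip_force":{"type":"number"}},"required":["targets"]}

```bash
mkdir -p pics; python3 - <<'E'
from workcell import env, optics
import cv2
for c in ("top","scene"):
    p,d=optics.grab_frame(c); cv2.imwrite(f"pics/{c}0.png",p[:,:,::-1])
    for n in ("plate","bead","bead_0","bead_5","discs","sander","coupler"):
        print(c,n,[(round(r["conf"],2),[round(float(v)) for v in r["at"]]) for r in optics.place_of(c,n)])
print(env.state())
E
```

```text
top plate [(0.97, [195, 189]), (0.91, [419, 249])]
top bead [(0.92, [280, 194]), (0.84, [298, 194]), (0.8, [311, 197]), (0.78, [304, 198]), (0.72, [208, 203]), (0.72, [174, 173]), (0.7, [199, 190]), (0.69, [416, 250]), (0.66, [400, 257]), (0.65, [429, 246]), (0.64, [266, 196]), (0.62, [339, 200]), (0.62, [406, 251]), (0.54, [193, 190]), (0.54, [203, 199]), (0.53, [423, 249]), (0.44, [415, 254]), (0.42, [190, 185]), (0.42, [185, 180])]
top bead_0 [(0.92, [280, 194]), (0.84, [298, 194]), (0.8, [311, 197]), (0.78, [304, 198]), (0.72, [208, 203]), (0.72, [174, 173]), (0.7, [199, 190]), (0.69, [416, 250]), (0.66, [400, 257]), (0.65, [429, 246]), (0.64, [266, 196]), (0.62, [339, 200]), (0.62, [406, 251]), (0.54, [193, 190]), (0.54, [203, 199]), (0.53, [423, 249]), (0.44, [415, 254]), (0.42, [190, 185]), (0.42, [185, 180])]
top bead_5 [(0.92, [280, 194]), (0.84, [298, 194]), (0.8, [311, 197]), (0.78, [304, 198]), (0.72, [208, 203]), (0.72, [174, 173]), (0.7, [199, 190]), (0.69, [416, 250]), (0.66, [400, 257]), (0.65, [429, 246]), (0.64, [266, 196]), (0.62, [339, 200]), (0.62, [406, 251]), (
[... 1655 characters left out ...]
ler [(0.74, [248, 258])]
{'time_s': 0.8, 'qpos': array([-6.41717866e+01,  1.83104634e+01,  8.96406794e+01, -6.66433048e-04,
        7.20439915e+01, -1.14600699e+00]), 'qvel': array([-0.05598155,  0.05564213, -0.05004366,  0.07530484, -0.06131779,
       -0.02469966]), 'effort': array([ 2.16337030e-03, -4.12290072e+01, -2.32218611e+01,  7.29060522e-02,
        3.75440880e-02, -7.53423052e-06]), 'ee_pos': array([ 260.81068025, -512.44817662,  213.97893985]), 'ee_rot': array([1.79995148e+02, 7.31179421e-04, 2.69744258e+01]), 'force': array([ 0.20855901,  0.92465462, -0.53652932]), 'torque': array([-0.01586377, -0.03810653,  0.02414287]), 'gripper_force': 0.0, 'gripper_width': 91.30193165457926}
```

View pics/top0.png

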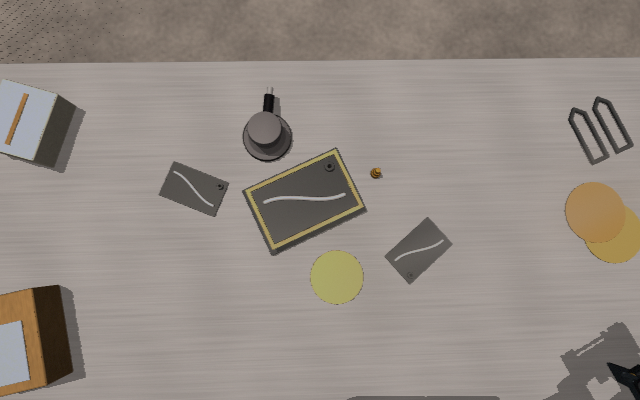

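View pics/scene0.png

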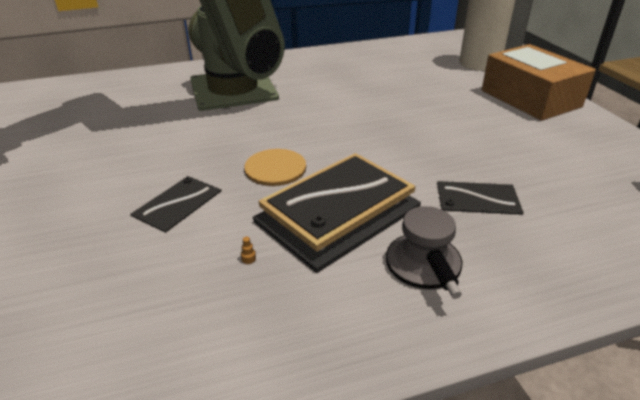

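Top view: the plate in the cradle is at (304,198) with its boss at (329,167). The look-alikes are two small loose plates at (195,189) and (419,249). The cradled one is larger and raised, so I choose it. The start end of the bead is at about (345,195) and the finish at (265,199). Next I fit the bead to the known curve and check it in a crop.

```bash
cat > h.py <<'E'
import numpy as np, cv2
from workcell import env, optics
from scipy.optimize import least_squares
xs=np.linspace(-85,85,400); ys=30*np.cos(np.pi*(xs+85)/170)
def fit(uv,K,R,t,z,x0):
    ray=np.c_[uv,np.ones(len(uv))]@np.linalg.inv(K).T@R   # R^T K^-1 u
    C=-R.T@t; P=(C+ray*((z-C[2])/ray[:,2])[:,None])[:,:2]
    def W(p):
        c,s=np.cos(p[2]),np.sin(p[2]); return np.c_[p[0]+c*xs-s*ys,p[1]+s*xs+c*ys]
    def res(p):
        w=W(p); d=np.linalg.norm(P[:,None]-w[None],axis=2)
        return np.r_[d.min(1),d.min(0)[::4]]
    r=least_squares(res,x0,loss="soft_l1",f_scale=3)
    return r.x,np.sqrt(np.mean(res(r.x)**2)),P
E
python3 - <<'E'
from h import *
i=optics.camera_info("top");K,R,t=[np.array(i[k],float) for k in("camera_matrix","R","t")]
p,d=optics.grab_frame("top")
g=p.astype(int); m=(g.min(2)>150); 
roi=np.zeros(m.shape,bool); roi[185:212,257:352]=1
poly=cv2.fillConvexPoly(np.zeros(m.shape,np.uint8),np.array([[254,193],[335,156],[357,204],[277,241]]),1)>0
m&=poly
v,u=np.nonzero(m);print(len(u))
b=lambda c,r,z:(lambda ray,C:C+ray*((z-C[2])/ray[2]))(R.T@np.linalg.inv(K)@[c,r,1],-R.T@t)
A,B,Bo=b(345,195,56),b(265,199,56),b(329,167,61);print(A,B,Bo,d[195,300],d[199,330])
a=np.arctan2(*(B-A)[1::-1])-np.arctan2(-60,170); c=(A+B)/2
x,e,P=fit(np.c_[u,v]+0.0,K,R,t,56,[c[0],c[1],a]);print(x,np.degrees(x[2]),e)
c,s=np.cos(x[2]),np.sin(x[2]);print("boss pred",x[0]-82*c+42*s,x[1]-82*s-42*c)
cv2.imwrite("pics/crop1.png",cv2.resize(p[145:255,235:375,::-1],None,fx=5,fy=5,interpolation=3))
E
```

```text
172
[598.80541952  -5.33951258  56.        ] [593.66411483 176.30504233  56.        ] [663.35224005  29.54347159  61.        ] 939.50244 935.45447
[595.00515334  87.54369484   1.987944  ] 113.90080121636704 1.2671055867744079
boss pred 666.6262399726315 29.591818693169863
```

View pics/crop1.png

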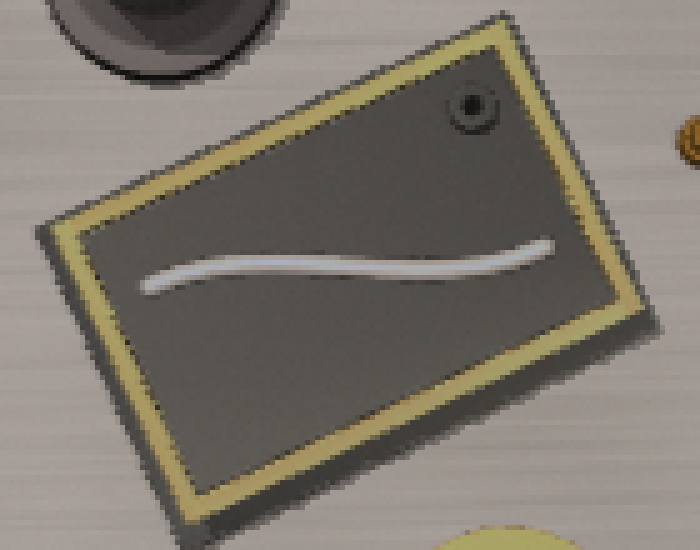

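The crop confirms it: boss at crop (472,107), bead running from (548,245) to (148,287). The fit residual is 1.3 mm and the predicted boss lies 3 mm from the measured one. Now the waypoints.

```bash
cat >> h.py <<'E'
def way(p,step):
    L=np.r_[0,np.cumsum(np.hypot(np.diff(xs),np.diff(ys)))]; c,s=np.cos(p[2]),np.sin(p[2])
    q=np.arange(0,6*33,step) if 0 else np.linspace(8,L[-1]-8,step)
    x,y=np.interp(q,L,xs),np.interp(q,L,ys); return np.c_[p[0]+c*x-s*y,p[1]+s*x+c*y]
E
python3 - <<'E'
from h import *
print(way([595,87.5,1.988],6).round(1)); print(env.state()["ee_pos"].round(1),env.state()["time_s"])
E
```

```text
[[599.1   5.1]
 [592.9  37.7]
 [593.6  70.9]
 [596.4 104.1]
 [597.1 137.3]
 [590.9 169.9]]
[ 260.8 -512.5  214. ] 0.85
```

Emit:
{"fn": "send_rows", "kwargs": {
  "targets": [
    [[0,0,0,0.105,0.16,0,1],[0,0,0,0.105,0.16,0,1],[0,0,0,0.105,0.16,0,1],[0,0,0,0.105,0.16,0,1],[0,0,0,0.105,0.16,0,1],[0,0,0,0.105,0.16,0,1],[0,0,0,0.105,0.16,0,1],[0,0,0,0.105,0.16,0,1],[0,0,0,0.105,0.16,0,1],[0,0,0,0.105,0.16,0,1],[0,0,0,0.105,0.16,0,1],[0,0,0,0.105,0.16,0,1]]
  ],
  "grip_force": 10
}}

```text
time_s: 2.05
ee_pos: [513.6, -127.0, 214.2]
ee_rot: [180.0, -0.0, 27.0]
force: [0.7, 0.3, 0.1]
gripper_width: 0.3
gripper_force: 0.0
```

Emit:
{"fn": "send_rows", "kwargs": {
  "targets": [
    [[0,0,0,0.1,0.16,0,1],[0,0,0,0.1,0.16,0,1],[0,0,0,0.1,0.16,0,1],[0,0,0,0.1,0.16,0,1],[0,0,0,0,0,0,1],[0,0,0,0,0,0,1],[0,0,0,0,0,0,1]]
  ]
}}

```text
time_s: 2.75
ee_pos: [592.2, -1.2, 213.9]
ee_rot: [180.0, 0.0, 26.9]
force: [1.0, -0.9, 0.4]
gripper_width: 0.6
gripper_force: 0.0
```

```bash
python3 - <<'E'
from h import *
from scipy.spatial.transform import Rotation as Ro
s=env.state(); i=optics.camera_info("wrist"); p,d=optics.grab_frame("wrist")
K=np.array(i["camera_matrix"]);M=np.array(i["mount"])
T=np.eye(4);T[:3,:3]=Ro.from_euler("xyz",s["ee_rot"],degrees=True).as_matrix();T[:3,3]=s["ee_pos"]
X=np.linalg.inv(T@M); im=p[:,:,::-1].copy()
w=way([595,87.5,1.988],60); P=np.c_[w,np.full(60,56.)]
q=P@X[:3,:3].T+X[:3,3]; uv=q@K.T; uv=uv[:,:2]/uv[:,2:]
for a,z in zip(uv,q[:,2]):
    if z>0: cv2.circle(im,tuple(int(k) for k in a),2,(0,0,255),-1)
cv2.imwrite("pics/w1.png",im); print(s["ee_pos"].round(1),s["ee_rot"].round(2),s["time_s"],s["force"].round(2),s["gripper_width"])
E
```

```text
[592.2  -1.2 213.9] [1.7999e+02 5.0000e-02 2.6940e+01] 2.75 [ 0.97 -0.92  0.37] 0.6001511035936701
```

View pics/w1.png

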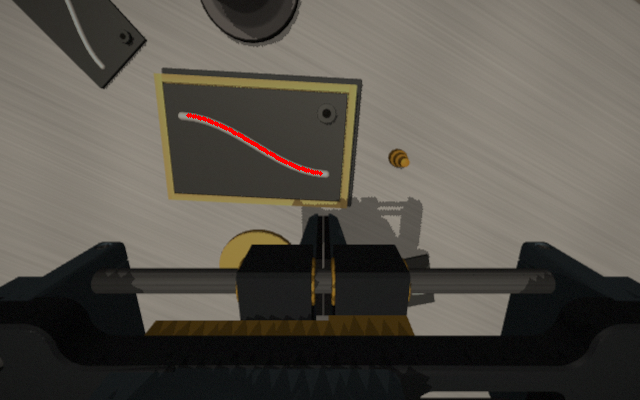

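The overlay in red runs along the bead from (182,116) to (325,174), within about 2 mm, and the fingers are shut. Descending above point 0.

Emit:
{"fn": "send_rows", "kwargs": {
  "targets": [
    [[0,0,0,0.034,0.031,-0.1,1],[0,0,0,0,0,-0.15,1],[0,0,0,0,0,-0.15,1],[0,0,0,0,0,-0.15,1],[0,0,0,0,0,-0.1,1],[0,0,0,0,0,-0.06,1],[0,0,0,0,0,-0.04,1],[0,0,0,0,0,0,1],[0,0,0,0,0,0,1],[0,0,0,0,0,0,1]]
  ]
}}

```text
time_s: 3.8
ee_pos: [600.5, 5.7, 65.2]
ee_rot: [179.9, -0.1, 27.0]
force: [-0.7, 0.3, 0.3]
gripper_width: 0.6
gripper_force: 0.0
```

Emit:
{"fn": "send_rows", "kwargs": {
  "targets": [
    [[0,0,0,0,0,-0.015,1],[0,0,0,0,0,-0.015,1],[0,0,0,0,0,-0.01,1],[0,0,0,0,0,-0.01,1],[0,0,0,0,0,-0.005,1],[0,0,0,0,0,-0.005,1],[0,0,0,0,0,0,1],[0,0,0,0,0,0,1],[0,0,0,0,0,0,1]]
  ]
}}

```text
time_s: 4.7
ee_pos: [599.6, 5.8, 52.1]
ee_rot: [180.0, -0.0, 27.0]
force: [-0.9, 0.5, 4.2]
gripper_width: 0.5
gripper_force: 1.8
```

Contact at about 4 N with about 4 mm sink. Now tracing.

Emit:
{"fn": "send_rows", "kwargs": {
  "targets": [
    [[0,0,0,-0.006,0.02,0,1],[0,0,0,-0.006,0.02,0,1],[0,0,0,-0.006,0.02,0,1],[0,0,0,-0.005,0.02,0,1],[0,0,0,-0.004,0.02,0,1],[0,0,0,-0.003,0.02,0,1],[0,0,0,-0.002,0.02,0,1],[0,0,0,-0.001,0.02,0,1],[0,0,0,0,0,0,1],[0,0,0,0,0,0,1]]
  ]
}}

```text
time_s: 5.7
ee_pos: [592.8, 38.5, 51.9]
ee_rot: [-179.9, -0.0, 27.0]
force: [-0.1, 0.8, 4.2]
gripper_width: 0.7
gripper_force: 1.9
```

Point 1 is at (592.9, 37.7), so I'm on the bead. On to point 2 (593.6, 70.9).

Emit:
{"fn": "send_rows", "kwargs": {
  "targets": [
    [[0,0,0,0,0.02,0,1],[0,0,0,0,0.02,0,1],[0,0,0,0,0.02,0,1],[0,0,0,0,0.02,0,1],[0,0,0,0.001,0.02,0,1],[0,0,0,0.001,0.02,0,1],[0,0,0,0.001,0.02,0,1],[0,0,0,0.001,0.02,0,1],[0,0,0,0,0,0,1],[0,0,0,0,0,0,1]]
  ]
}}

```text
time_s: 6.7
ee_pos: [593.8, 70.6, 52.0]
ee_rot: [-179.9, -0.0, 27.0]
force: [0.3, 1.5, 3.2]
gripper_width: 0.4
gripper_force: 1.9
```

Emit:
{"fn": "send_rows", "kwargs": {
  "targets": [
    [[0,0,0,0.002,0.02,0,1],[0,0,0,0.002,0.02,0,1],[0,0,0,0.002,0.02,0,1],[0,0,0,0.002,0.02,0,1],[0,0,0,0.002,0.02,0,1],[0,0,0,0.002,0.02,0,1],[0,0,0,0.002,0.02,0,1],[0,0,0,0.001,0.02,0,1],[0,0,0,0,0.005,0,1],[0,0,0,0,0,0,1],[0,0,0,0,0,0,1]]
  ]
}}

```text
time_s: 7.8
ee_pos: [596.9, 103.2, 52.0]
ee_rot: [-180.0, -0.0, 27.0]
force: [1.5, 1.3, 3.8]
gripper_width: 0.3
gripper_force: 1.9
```

Emit:
{"fn": "send_rows", "kwargs": {
  "targets": [
    [[0,0,0,0.001,0.02,0,1],[0,0,0,0.001,0.02,0,1],[0,0,0,0.001,0.02,0,1],[0,0,0,0.001,0.02,0,1],[0,0,0,0,0.02,0,1],[0,0,0,0,0.02,0,1],[0,0,0,-0.001,0.02,0,1],[0,0,0,-0.001,0.02,0,1],[0,0,0,0,0.01,0,1],[0,0,0,0,0,0,1],[0,0,0,0,0,0,1]]
  ]
}}

```text
time_s: 8.9
ee_pos: [597.2, 137.3, 52.0]
ee_rot: [-180.0, -0.0, 27.0]
force: [-0.9, 1.0, 3.3]
gripper_width: 0.5
gripper_force: 1.9
```

Emit:
{"fn": "send_rows", "kwargs": {
  "targets": [
    [[0,0,0,-0.001,0.02,0,1],[0,0,0,-0.002,0.02,0,1],[0,0,0,-0.003,0.02,0,1],[0,0,0,-0.004,0.02,0,1],[0,0,0,-0.005,0.02,0,1],[0,0,0,-0.006,0.02,0,1],[0,0,0,-0.006,0.02,0,1],[0,0,0,-0.006,0.02,0,1],[0,0,0,0,0.005,0,1],[0,0,0,0,0,0,1],[0,0,0,0,0,0,1]]
  ]
}}

```text
time_s: 10.0
ee_pos: [590.3, 170.2, 51.9]
ee_rot: [-179.9, 0.0, 27.0]
force: [-1.6, -0.7, 4.3]
gripper_width: 0.5
gripper_force: 1.9
```

Point 5 reached with about 4 N. Continue a few mm to the very end, then lift.

Emit:
{"fn": "send_rows", "kwargs": {
  "targets": [
    [[0,0,0,-0.006,0.015,0,1],[0,0,0,-0.006,0.015,0,1],[0,0,0,0,0,0,1],[0,0,0,0,0,0.01,1],[0,0,0,0,0,0.01,1],[0,0,0,0,0,0.02,1],[0,0,0,0,0,0.05,1],[0,0,0,0,0,0.1,1],[0,0,0,0,0,0.15,1],[0,0,0,0,0,0.15,1],[0,0,0,0,0,0,1],[0,0,0,0,0,0,1]]
  ]
}}

```text
time_s: 11.2
ee_pos: [588.2, 175.8, 150.8]
ee_rot: [180.0, -0.1, 27.0]
force: [-0.3, 0.9, -0.6]
gripper_width: 0.6
gripper_force: 0.0
```

```bash
python3 - <<'E'
from h import *
p,d=optics.grab_frame("scene"); cv2.imwrite("pics/end.png",p[:,:,::-1]); s=env.state(); print(s["ee_pos"],s["force"],s["time_s"])
E
```

```text
[587.5220036  175.61721527 149.64127788] [-0.20498076 -0.16062293 -0.16318893] 11.25
```

View pics/end.png

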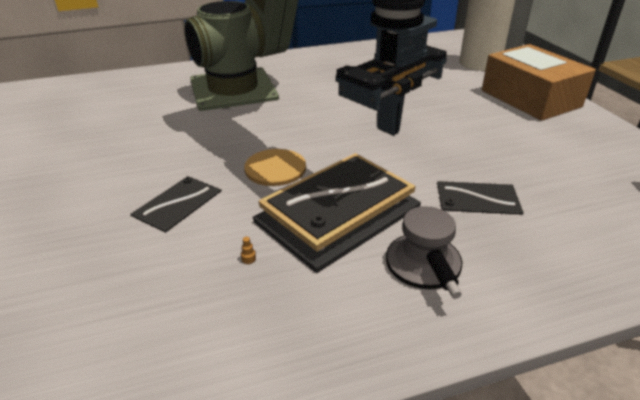

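The gripper is clear. The plate at (338,197) is level in its raised cradle, and the discs, sander and coupler have not moved.

```bash
python3 -c "
from workcell import env
print(env.job_done())"
```

```text
the job is handed in; nothing more can be done
None
```

I ran the shut fingertips along the whole bead, from the boss end to the far end, at about 3–4 N with the cradle down about 4 mm, then lifted clear and handed in the job; no verdict came back.

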